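# Set the rotary sample stage to the clip and clamp it

### The arm

A 6-joint arm with a two-finger parallel gripper is mounted at the origin on a cart in front of the work surface, level with it; the furniture and walls round the work are solid. World frame = base frame: x ahead of the robot, y to its left, z up, the work surface at z = 0. Lengths are in m, angles in degrees, forces in N, time in s.
With the tool pointing down it reaches from about 0.35 to 0.875 m from the base axis. Payload 4.2 kg.
Tool frame: the origin (TCP) lies on the centre line of the jaws, within the pads' length; the fingertips stand 11 mm ahead of it and the grasp point (between the pads) lies 8 mm behind it; z points along the fingers, y is the line along which they close (so a half turn about z gives the same grasp; the last joint's range is limited). The gripper opens to 87 mm and grips with 3 to 60 N. Pads are 19 mm wide; open, the fingers measure 117 mm over their backs; the gripper's body (75 mm by 190 mm) begins 51 mm behind the grasp point.
Start: joints at [-62.246, 22.042, 0.453, 0, -68.411, -14.817], TCP at [0.14, -0.609, 0.234] pointing down, gripper open.
Joint ranges: [-179.83, 179.83], [-69.29, 118.12], [-61.27, 80.66], [-181.25, 117.63], [-171.15, -9.14], [-177.46, 177.46]. Speed limits (degrees/s): [159.86, 159.86, 180, 180, 180, 180].

### API

Orientations are given as a 3x3 rotation matrix whose columns are the frame's x, y, z axes.
In Python, from station import r gives the robot as it stands.
- The arm moves only by the tool servo_tool, never from a script. Its argument "commands" is a list that holds one entry, the list of rows, each a list of 7 numbers: the closure, from 0 (fully open) to 1 (shut), then the shift along the tool's x, y, z in mm, then the turn, a rotation vector about the tool's x, y, z in rad. In form: [[[claw, x, y, z, ax, ay, az], ...]]. A call has exactly 5 rows; each row is the pose to reach, as a shift and turn from the pose commanded when the call began, along the tool's axes at that moment; what a row does not reach only later rows make up. A row lasts 1/10 s, in which the tool goes at most 50 mm and 8.59 degrees, less where a joint would pass 70% of its speed; a pose out of reach is approached as far as the arm can. A call with a gripper value outside its range is refused whole. The fingers move at their own pace and stop on an object; the grip force is fixed at half the most. Time passes only in rows, so rows that repeat a pose let the fingers close, or fill a call up. It gives the time, the measured TCP pose, the force, the opening and the grip force at its end, in the units of the state.
- r.sense(): the state, without advancing time (a new reading comes with each control period).
- r.capture(name): name is "side" or "top" or "wrist"; returns a dict with "pixels" (400x640x3 uint8, red, green, blue), "camera_matrix" (3x3 intrinsics, pixels), "dist" ([k1, k2, p1, p2, k3] as OpenCV has them; the pictures are not rectified), "R" (3x3) and "t" (3): a world point X has camera coordinates R X + t. Camera axes: x right, y down, z forward; pixel columns grow to the right and rows downward; lengths in m; the calibration is good to about 2 mm. A picture is of the moment at which its call begins. There is no depth.
- r.finish_job(): hands the job in; it is judged then, once.
The state is a dict: "time_s": time; "joints": joint angles; "joint_velocities": joint speeds; "effort": joint torques, N m; "tcp_pos": TCP position; "ee_rot": TCP orientation; "wrist_force": force on the tool from outside, world axes, zero at the start; "moment": the same for the moment, N m; "gripper_width": opening from 0.0 (shut) to 1.0 (fully open); "gripper_force": force on a finger pad.
Only numpy, scipy, OpenCV 4.12 (cv2) and the standard library are available. Lean on these libraries where they do the work, as an engineer would, in place of code of your own. Each camera call takes 0.05 s, during which the arm holds its last target. There are 200 camera calls.

### The job

The rotary stage with the sample pellet must be set for its next measurement: with the closed fingertips push the upright finger pegs round, without gripping them, until the black index line on the turning plate lines up with the line of the setting clip on the scale ring. Only when it is lined up, press the clamp lever at the stage's right side fully down, so that the plate is locked on the line. Push gently, leave the pellet cup sitting in its nest and the other things on the bench where they are, and move clear.

Things in the scene. Friction and masses are not known exactly. Their poses are not given: they have to be found in the camera images.
- ring (a joint): angle of the turning plate of the rotary sample stage, rad: 0 when its index line points at the middle of the stage's front edge, growing counter-clockwise seen from above. Stiff friction joint (needs about 1.3 N at a peg): it stays where it is left and may be pushed either way, from -3.1 to 3.1.
- index_tip (a point): outer end of the black index line with an arrowhead on the turning plate, at the plate's rim: 85 mm from the turning axis, on the plate's top, 36 mm above the bench. The line is 4 mm wide and runs in from here along the radius.
- clip_line (a point): where the pale line of the setting clip, carried inward, meets the rim of the turning plate: 85 mm from the turning axis, 36 mm above the bench. The index line is lined up when index_tip lies here. The pale line is 4 mm wide. The clip is a small dark steel saddle 16 mm wide on the scale ring, reaching 20 mm outward from here, its top 4.5 mm above the ring; it is screwed tight and does not move.
- stage_base: the rotary sample stage, fixed to the bench: an aluminium base plate 236 x 262 mm with a ring scale (a tick every 5 degrees, out to 105 mm from the axis) around a turning plate 170 mm across. Origin on the turning axis at bench level; its -x axis points to the stage's front edge (nearest the robot), -y to the side with the clamp lever, z up.
- clamp (a joint): angle of the clamp lever on the right of the stage, rad: 0 pressed fully down (flat, clamped: its rubber foot presses on the turning plate and brakes it; the foot touches below 0.07), positive when raised. Stiff friction hinge: it stays where it is left; pressing takes about 4 N at the middle of the handle, up to 8 N over the last 0.07 rad. Limit 1.1.
- clamp_hinge (a point): hinge of the clamp lever, fixed on the base at x = 48 mm, y = -124 mm in the base's frame, 37.5 mm above the bench; the hinge line runs along the base's y axis and the handle points from here along the base's -x when it is down.
- clamp_pad (a point): top of the black grip pad at the end of the clamp lever (pad 34 x 20 x 11 mm, its middle 104 mm from the hinge); moves with the lever. 47 mm above the bench when the lever is down.
- clamp_press (a point): point on top of the lever's round rod (10 mm thick) 62 mm from the hinge; 47 mm above the bench when the lever is down.
- pellet_cup: aluminium cup filled with a sample pellet, 38 mm across, 10 mm high, loose in a 4 mm deep nest in the middle of the turning plate; origin at the centre of its underside, 36 mm above the bench. It rides round with the plate.
- peg_0 (a point): centre of the top of an upright steel finger peg on the turning plate: 12 mm thick, standing 28 mm above the plate (top 64 mm above the bench), 62 mm from the axis, 45 degrees counter-clockwise from the index line; moves with the plate.
- peg_1 (a point): centre of the top of an upright steel finger peg on the turning plate: 12 mm thick, standing 28 mm above the plate (top 64 mm above the bench), 62 mm from the axis, 135 degrees counter-clockwise from the index line; moves with the plate.
- peg_2 (a point): centre of the top of an upright steel finger peg on the turning plate: 12 mm thick, standing 28 mm above the plate (top 64 mm above the bench), 62 mm from the axis, 225 degrees counter-clockwise from the index line; moves with the plate.
- peg_3 (a point): centre of the top of an upright steel finger peg on the turning plate: 12 mm thick, standing 28 mm above the plate (top 64 mm above the bench), 62 mm from the axis, 315 degrees counter-clockwise from the index line; moves with the plate.
- cup_empty: bystander: empty aluminium pellet cup, 38 mm across, 10 mm high, on the bench left of the stage; origin at the centre of its underside.
- vial_short: bystander: glass vial 27 mm across, 62 mm high, standing left of the stage; origin at the centre of its underside.
- tweezers: bystander: steel tweezers, 123 mm long, lying on the bench in front of the stage; origin at the centre of its underside.
- vial_tall: bystander: glass vial 27 mm across, 76 mm high, standing left of the stage; origin at the centre of its underside.
- sieve: bystander: ring sieve 83 mm across, 36 mm high, front left of the bench; origin at the centre of its underside.

How it is judged (in metres and radians):
On the way, in this order (a step that is already met when the one before it is completed fails the run):
1. the index line is lined up with the clip's line while the clamp is still raised (horizontal distance between index_tip and clip_line below 0.0035 m and value of joint clamp above 0.4 rad), for 0.3 s.
2. the clamp lever is pressed fully down with the index still on the line (horizontal distance between index_tip and clip_line below 0.0035 m and value of joint clamp below 0.05 rad), for 0.2 s.
At the end, for the whole second after the job is handed in: The tip of the index line is within 3.5 mm (less than half a scale division) of the clip's line, the clamp lever is down (below 0.05 rad), the plate is still and the pellet cup sits flat in its nest (within 3 mm of the axis, not raised by 2 mm, not tilted by 0.1 rad) (all of step 2 and velocity of joint ring between -0.02 and 0.02 rad/s and z of pellet_cup in the frame of stage_base below 0.038 m and angle between pellet_cup's own z axis and vertical below 0.1 rad and horizontal distance between pellet_cup and stage_base below 0.003 m); the robot touches nothing.
It fails at once if the clamp lever is pressed down while the index is off the line by more than 5 mm (value of joint clamp below 0.3 rad and horizontal distance between index_tip and clip_line above 0.005 m).
It fails at once if the pellet cup is lifted, tilted or knocked out of its nest (z of pellet_cup in the frame of stage_base above 0.04 m or angle between pellet_cup's own z axis and vertical above 0.2 rad or horizontal distance between pellet_cup and stage_base above 0.004 m).
It fails at once if the fingers squeeze or ram the turning plate and its pegs (more than 25 N) (contact force between the fingers and ring above 25 N).
It fails at once if the fingers squeeze or ram the clamp lever (more than 25 N) (contact force between the fingers and clamp above 25 N).
It fails at once if a bystander is moved by more than 15 mm (distance of any of cup_empty, vial_short, tweezers, vial_tall, sieve from where it was at the start of the episode above 0.015 m).
It also fails if it takes over 58 s, if anything falls off the work surface, if the arm or the gripper's body presses on something with over 40 N, if the wrist force passes 120 N, or if a joint passes its speed limit or range.

## Working session

There is one attempt and no reset: what is moved stays moved. The work goes in short steps, Python scripts to look and compute and a tool call to move; the robot and the scene stay as the last step left them, time stands still between calls to the robot, and variables do not carry over. Pictures are saved under pics/ and viewed, at most 12 in all, crops included, and the job is handed in when it is done.

Besides the shell and the picture viewer there is one more tool, called as name([rows], argument=value, ...), one row to a line, values as JSON. servo_tool: Moves the arm, as the interface text tells. Its arguments: {"type":"object","properties":{"commands":{"type":"array","items":{"type":"array","items":{"type":"array","items":{"type":"number"}}}}},"required":["commands"]}

```bash
mkdir -p pics; ls
python3 - <<'E'
from station import r
import cv2,numpy as np
s=r.sense();print(s['time_s'],s['tcp_pos'],np.round(s['ee_rot'],3).tolist(),s['gripper_width'])
for n in("top","side"):
    c=r.capture(n);cv2.imwrite(f"pics/{n}0.png",c["pixels"][:,:,::-1]);np.savez(f"pics/{n}0.npz",**c)
    print(n,np.round(c["camera_matrix"],1).tolist(),np.round(c["R"],3).tolist(),np.round(c["t"],3),c["dist"])
E
```

```text
pics
0.0 [ 0.13982013 -0.60856603  0.2324388 ] [[-0.975, -0.224, -0.001], [-0.224, 0.975, 0.002], [0.0, 0.002, -1.0]] 1.000590260906143
top [[442.8, 0.0, 313.5], [0.0, 442.8, 202.3], [0.0, 0.0, 1.0]] [[-0.01, -1.0, 0.016], [-0.994, 0.008, -0.109], [0.108, -0.017, -0.994]] [0.221 0.549 1.157] [0.03763145 0.         0.         0.         0.        ]
side [[366.1, 0.0, 310.2], [0.0, 366.1, 193.0], [0.0, 0.0, 1.0]] [[-0.841, -0.542, 0.016], [-0.291, 0.427, -0.856], [0.457, -0.724, -0.516]] [0.57  0.116 0.907] [-0.02091724  0.          0.          0.          0.        ]
```

View pics/top0.png

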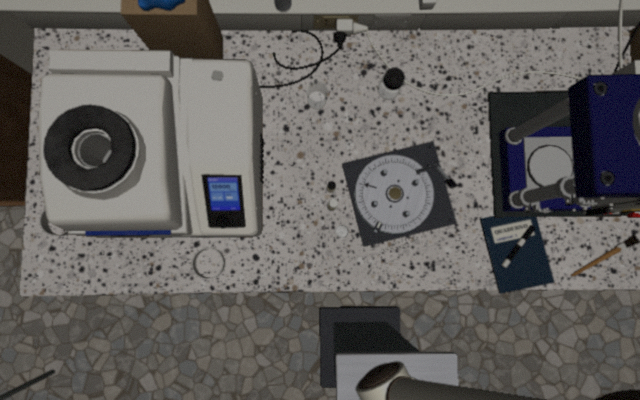

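View pics/side0.png

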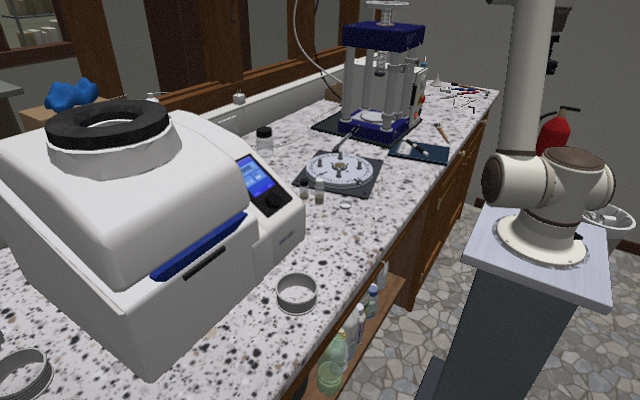

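The top view shows the stage at about (396,193), the index line probably at (370,185), a dark mark at (422,168), and the lever tip near (450,183). I'll enlarge it and locate the stage.

```bash
cat > h.py <<'E'
import numpy as np,cv2
from station import r
def ray(c,uv,z):
    p=cv2.undistortPoints(np.array([[uv]],float),c["camera_matrix"],c["dist"])[0,0]
    R=np.array(c["R"]);o=-R.T@np.array(c["t"]);d=R.T@np.array([p[0],p[1],1])
    return o+d*(z-o[2])/d[2]
def proj(c,X):
    return cv2.projectPoints(np.array(X,float).reshape(-1,3),cv2.Rodrigues(np.array(c["R"]))[0],np.array(c["t"]),c["camera_matrix"],c["dist"])[0][:,0]
E
python3 - <<'E'
from h import *
c=dict(np.load("pics/top0.npz"))
im=c["pixels"][:,:,::-1][135:255,330:470]
cv2.imwrite("pics/topz.png",cv2.resize(im,None,fx=5,fy=5,interpolation=cv2.INTER_CUBIC))
for uv,z in [((396,193),.045),((422,168),.04),((370,185),.036),((378,228),.04),((450,183),.1)]: print(uv,ray(c,uv,z).round(4))
E
```

```text
(396, 193) [ 0.5724 -0.0026  0.045 ]
(422, 168) [ 0.6399 -0.0753  0.04  ]
(370, 185) [0.5956 0.0645 0.036 ]
(378, 228) [0.4804 0.0467 0.04  ]
(450, 183) [ 0.5896 -0.1286  0.1   ]
```

View pics/topz.png

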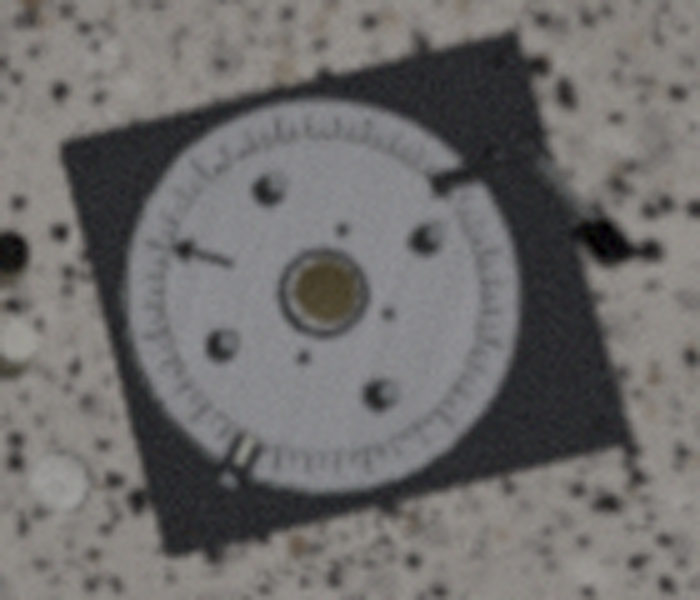

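The clip (pale line) is at zoom (243,452), the arrow tip at (177,247) and the pegs at (222,345), (380,395), (428,238) and (268,188). That means about +81° CCW is needed. I'll push peg_3, the far-left one at world 27°, and move over now for a closer look on the way.

servo_tool([
  [[1, -36, 32, -5, 0, 0, -0.14], [1, -73, 65, -10, 0, 0, -0.28], [1, -110, 98, -15, 0, 0, -0.42], [1, -147, 131, -20, 0, 0, -0.56], [1, -184, 164, -25, 0, 0, -0.7]],
])

```text
time_s: 0.6
tcp_pos: [0.2831, -0.4062, 0.2584]
ee_rot: [[-0.597, -0.802, -0.0], [-0.802, 0.597, 0.001], [-0.0, 0.001, -1.0]]
wrist_force: [1.1, 0.6, 0.6]
gripper_width: 0.631
gripper_force: 0.0
```

```bash
cat >> h.py <<'E'
def rel(pos,yaw):
    "shift (mm, tool axes) and z turn to reach pos with tool x at world yaw (deg), tool down"
    s=r.sense();R=np.array(s["ee_rot"]);y=np.radians(yaw)
    T=np.array([[np.cos(y),np.sin(y),0],[np.sin(y),-np.cos(y),0],[0,0,-1]])
    print("t",s["time_s"],"tcp",np.round(s["tcp_pos"],4),"yaw",np.degrees(np.arctan2(R[1,0],R[0,0])).round(2),"F",np.round(s["wrist_force"],2),"w",round(s["gripper_width"],3))
    print("shift",(R.T@(np.array(pos)-s["tcp_pos"])*1000).round(1),"rv",cv2.Rodrigues(R.T@T)[0].ravel().round(4))
E
python3 -c "
from h import *
rel([.57,.0,.28],-77);print(r.sense()['joints'])"
```

```text
t 0.6 tcp [ 0.2831 -0.4062  0.2584] yaw -126.65 F [1.07 0.57 0.62] w 0.631
shift [-497.2   12.3  -21.5] rv [ 5.000e-04  5.000e-04 -8.666e-01]
[-3.63065419e+01  8.24338369e+00 -1.49014499e+01 -1.33443958e-02
 -6.68909436e+01 -3.41549470e-01]
```

servo_tool([
  [[1, -50, 1, -2, 0, 0, -0.13], [1, -100, 2, -4, 0, 0, -0.26], [1, -150, 4, -7, 0, 0, -0.39], [1, -199, 5, -9, 0, 0, -0.52], [1, -248, 6, -11, 0, 0, -0.65]],
])

```text
time_s: 1.1
tcp_pos: [0.4274, -0.2043, 0.2696]
ee_rot: [[0.011, -1.0, 0.0], [-1.0, -0.011, 0.0], [-0.0, -0.0, -1.0]]
wrist_force: [-0.7, -0.9, -0.1]
gripper_width: 0.175
gripper_force: 0.0
```

```bash
python3 -c "
from h import *
rel([.55,.0,.28],-77);print(r.sense()['joints'])"
```

```text
t 1.1 tcp [ 0.4274 -0.2043  0.2696] yaw -89.39 F [-0.72 -0.88 -0.15] w 0.175
shift [-203.  -124.8  -10.3] rv [-1.000e-04  1.000e-04 -2.162e-01]
[-5.83694098e+00  5.56100914e+00 -1.63980105e+01 -7.54245571e-03
 -6.80372010e+01  6.44972016e+00]
```

servo_tool([
  [[1, -42, -25, -2, 0, 0, -0.05], [1, -84, -50, -4, 0, 0, -0.1], [1, -126, -76, -6, 0, 0, -0.15], [1, -168, -102, -8, 0, 0, -0.2], [1, -203, -125, -10, 0, 0, -0.216]],
])

```text
time_s: 1.6
tcp_pos: [0.5514, -0.0003, 0.2793]
ee_rot: [[0.222, -0.975, -0.001], [-0.975, -0.222, 0.0], [-0.0, 0.001, -1.0]]
wrist_force: [-0.2, 0.5, 0.2]
gripper_width: 0.005
gripper_force: 0.0
```

Run:
```python
from h import *
c=r.capture("wrist");cv2.imwrite("pics/w1.png",c["pixels"][:,:,::-1]);np.savez("pics/w1.npz",**c)
rel([.55,.0,.28],-77);print(proj(c,[.571,.002,.036]),-np.array(c["R"]).T@c["t"])
```

```text
t 1.65 tcp [0.555  0.0034 0.2789] yaw -77.0 F [3.85 1.24 0.94] w 0.002
shift [ 2.2  5.6 -1.2] rv [-0.0025  0.0004  0.0001]
[[308.23240775 167.40701547]] [ 0.56835248 -0.07974369  0.43140729]
```

View pics/w1.png

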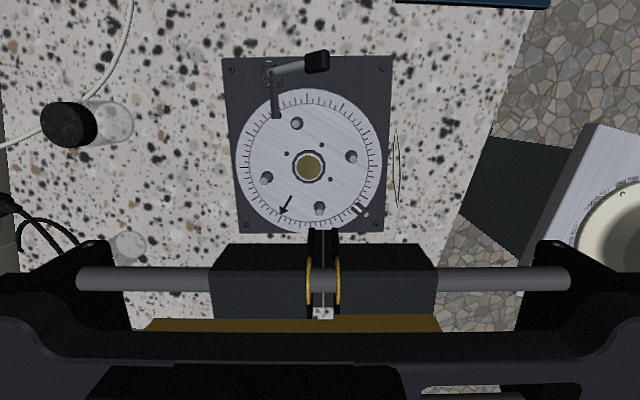

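The wrist view shows the stage disc centred near (309,162), the arrow tip at (281,213), the clip at (360,210), the foot at (275,115), and the raised lever with its pad at (317,62). Next I'll compute the geometry.

```bash
cat >> h.py <<'E'
def disc(c,seed,z=.036,roi=None):
    g=cv2.cvtColor(c["pixels"],cv2.COLOR_RGB2GRAY);m=cv2.morphologyEx((g>95).astype(np.uint8),cv2.MORPH_OPEN,np.ones((3,3)))
    n,l,st,_=cv2.connectedComponentsWithStats(m);k=l[seed[1],seed[0]]
    h=cv2.convexHull(np.argwhere(l==k)[:,::-1].astype(np.int32))[:,0]
    P=np.array([ray(c,p,z)[:2] for p in h.astype(float)])
    for _ in range(4):
        A=np.c_[2*P,np.ones(len(P))];s=np.linalg.lstsq(A,(P**2).sum(1),rcond=None)[0]
        R=np.sqrt(s[2]+s[:2]@s[:2]);e=np.abs(np.hypot(*(P-s[:2]).T)-R);P=P[e<max(.0015,1.5*np.median(e))]
    print("disc px",st[k],"centre",s[:2].round(4),"R",R.round(4),"n",len(P));return s[:2]
def polar(c,C,name,scale=6,z=.036):
    "unrolled scale: columns 0..360 deg world at 6 px/deg, rows radius 40..110 mm at 2 px/mm"
    th=np.radians(np.arange(0,360,1/scale));rr=np.arange(40,110,.5)/1000
    X=np.stack([C[0]+np.outer(rr,np.cos(th)),C[1]+np.outer(rr,np.sin(th)),np.full((len(rr),len(th)),z)],-1)
    m=proj(c,X).reshape(len(rr),len(th),2).astype(np.float32)
    return cv2.remap(c["pixels"],m[...,0],m[...,1],cv2.INTER_LINEAR)
E
python3 - <<'E'
from h import *
c=dict(np.load("pics/w1.npz"))
C=disc(c,(330,135))
c0=dict(np.load("pics/top0.npz"));disc(c0,(400,175))
for n,uv,z in[("tip",(281,213),.036),("clip",(360,210),.04)]:
    p=ray(c,uv,z)[:2]-C;print(n,np.hypot(*p).round(4),np.degrees(np.arctan2(p[1],p[0])).round(1))
p=polar(c,C,0)
strip=np.vstack([p[:,40*6:160*6]])
cv2.imwrite("pics/pol.png",cv2.resize(strip,None,fx=1.1,fy=2)[:,:,::-1])
cr=c["pixels"][50:240,215:400,::-1];cv2.imwrite("pics/w1z.png",cv2.resize(cr,None,fx=3,fy=3,interpolation=cv2.INTER_CUBIC))
E
```

```text
disc px [    0     0   545   267 96910] centre [ 0.5508 -0.0859] R 0.287 n 5
disc px [ 356  155   78   78 4330] centre [0.5731 0.0006] R 0.1046 n 34
tip 0.1716 74.5
clip 0.1496 117.2
```

View pics/pol.png

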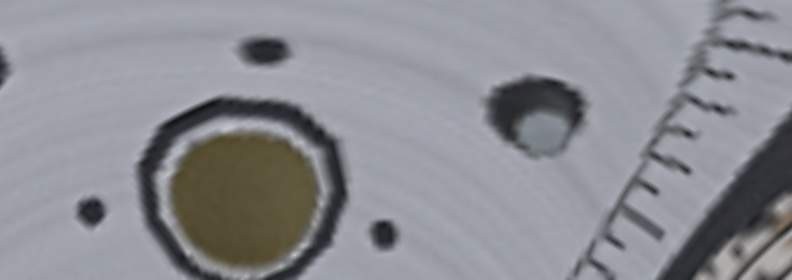

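View pics/w1z.png

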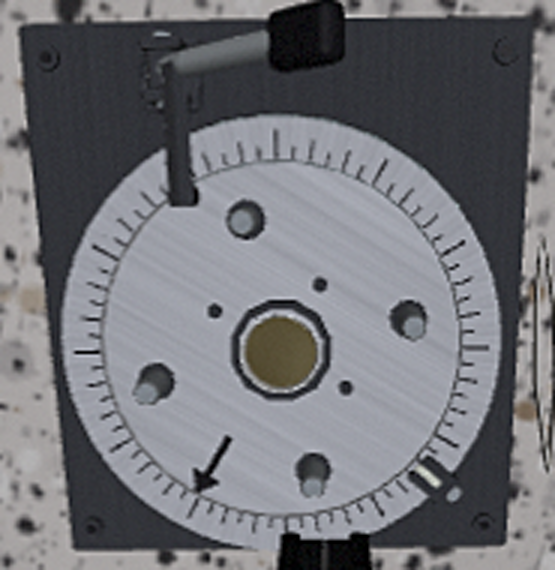

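The enlarged view shows the arrow tip at (198,494), the pale clip line from (420,463) to (437,485) and the cup centre at (281,351). The wrist disc mask leaked, so I'll use the pellet centroid as the axis.

```bash
cat >> h.py <<'E'
def cup(c,z=.046):
    h=cv2.cvtColor(c["pixels"],cv2.COLOR_RGB2HSV);u=proj(c,[.5731,.0006,z])[0]
    m=cv2.inRange(h,(15,70,40),(40,255,200));n,l,st,ce=cv2.connectedComponentsWithStats(m)
    k=min((i for i in range(1,n) if st[i,4]>60),key=lambda i:np.hypot(*(ce[i]-u)))
    p=ray(c,ce[k],z)[:2];print("cup px",ce[k].round(1),st[k,4],"world",p.round(4));return p
E
python3 - <<'E'
from h import *
c=dict(np.load("pics/w1.npz"))
C=cup(c)
zz=lambda u,v:(215+(u+.5)/3-.5,50+(v+.5)/3-.5)
for n,uv,z in[("tip",(197,494),.036),("tail",(230,437),.036),("clip in",(420,463),.0405),("clip out",(437,485),.0405),("rimL",(62,345),.036),("rimR",(501,345),.036),("rimT",(281,114),.036),("peg3",(147,393),.064),("peg0",(313,485),.064),("peg2",(241,219),.064),("peg1",(416,327),.064)]:
    w=ray(c,zz(*uv),z)[:2];p=w-C;print(n,w.round(4),np.hypot(*p).round(4),np.degrees(np.arctan2(p[1],p[0])).round(1))
# unrolled strip
p=polar(c,C,0);g=cv2.cvtColor(p,cv2.COLOR_RGB2GRAY).astype(float)
a=g[2*25:2*38, 40*6:105*6].mean(0);i=a.argmin();print("index line ang",40+i/6,a[i])
cl=polar(c,C,0,z=.0405);g=cv2.cvtColor(cl,cv2.COLOR_RGB2GRAY).astype(float)
a=g[2*50:2*58,140*6:175*6].mean(0);print("clip",[(140+i*.5,int(a[i*3])) for i in range(0,70)])
E
```

```text
cup px [308.1 166.9] 410 world [ 0.5712 -0.0008]
tip [0.5974 0.0818] 0.0866 72.4
tail [0.5868 0.0486] 0.0518 72.5
clip in [0.4927 0.0397] 0.0883 152.7
clip out [0.4816 0.049 ] 0.1026 151.0
rimL [0.674 0.021] 0.1051 12.0
rimR [ 0.4691 -0.0251] 0.105 -166.6
rimT [ 0.593  -0.1033] 0.1048 -78.0
peg3 [0.626  0.0273] 0.0616 27.1
peg0 [0.5433 0.054 ] 0.0615 117.0
peg2 [ 0.5992 -0.0568] 0.0626 -63.5
peg1 [ 0.515  -0.0284] 0.0626 -153.8
index line ang 72.0 16.23076923076923
clip [(140.0, 157), (140.5, 161), (141.0, 163), (141.5, 164), (142.0, 161), (142.5, 143), (143.0, 121), (143.5, 119), (144.0, 140), (144.5, 155), (145.0, 162), (145.5, 160), (146.0, 141), (146.5, 105), (147.0, 70), (147.5, 51), (148.0, 46), (148.5, 44), (149.0, 42), (149.5, 61), (150.0, 113), (150.5, 163), (151.0, 190), (151.5, 196), (152.0, 177), (152.5, 126), (153.0, 76), (153.5, 49), (154.0, 46), (154.5, 47), (155.0, 46), (155.5, 42), (156.0, 53), (156.5, 95), (157.0, 141), (157.5, 155), (158.0, 150), (158.5, 144), (159.0, 146), (159.5, 152), (160.0, 156), (160.5, 158), (161.0, 160), (161.5, 162), (162.0, 158), (162.5, 125), (163.0, 73), (163.5, 63), (164.0, 116), (164.5, 154), (165.0, 162), (165.5, 163), (166.0, 162), (166.5, 159), (167.0, 155), (167.5, 152), (168.0, 148), (168.5, 145), (169.0, 149), (169.5, 155), (170.0, 158), (170.5, 160), (171.0, 162), (171.5, 164), (172.0, 161), (172.5, 147), (173.0, 124), (173.5, 119), (174.0, 141), (174.5, 154)]
```

```bash
cat >> h.py <<'E'
C0=np.array([.572,0.])
def pose(phi,back=15.5):
    a=np.radians(phi);return C0+.062*np.array([np.cos(a),np.sin(a)])-back/1000*np.array([-np.sin(a),np.cos(a)])
E
python3 -c "
from h import *
rel([*pose(27.3,27),.10],27.3-90)"
```

```text
t 1.65 tcp [0.555  0.0034 0.2789] yaw -77.0 F [3.85 1.24 0.94] w 0.002
shift [ 18.1 -82.1 179.1] rv [-2.500e-03  1.000e-04 -2.495e-01]
```

servo_tool([
  [[1, 4, -20, 40, 0, 0, -0.07], [1, 8, -40, 80, 0, 0, -0.14], [1, 13, -62, 125, 0, 0, -0.2], [1, 18, -82, 165, -0.0025, 0, -0.25], [1, 18, -82, 179, -0.0025, 0, -0.25]],
])

```text
time_s: 2.15
tcp_pos: [0.6335, -0.0027, 0.0943]
ee_rot: [[0.453, -0.891, -0.011], [-0.892, -0.453, -0.002], [-0.003, 0.011, -1.0]]
wrist_force: [-1.2, 0.3, 0.3]
gripper_width: 0.005
gripper_force: 0.0
```

```bash
python3 -c "
from h import *
rel([*pose(27.3,25),.057],27.3-90);rel([*pose(27.3,17),.057],27.3-90)"
```

```text
t 2.15 tcp [ 0.6335 -0.0027  0.0943] yaw -63.07 F [-1.19  0.26  0.29] w 0.005
shift [-5.6 -9.  37.3] rv [ 0.011   0.0031 -0.0064]
t 2.15 tcp [ 0.6335 -0.0027  0.0943] yaw -63.07 F [-1.19  0.26  0.29] w 0.005
shift [-13.6  -8.9  37.3] rv [ 0.011   0.0031 -0.0064]
```

servo_tool([
  [[1, 0, 0, 0, 0, 0, 0], [1, 0, 0, 0, 0, 0, 0], [1, 0, 0, 0, 0, 0, 0], [1, 0, 0, 0, 0, 0, 0], [1, 0, 0, 0, 0, 0, 0]],
])

```text
time_s: 2.65
tcp_pos: [0.6352, -0.0021, 0.1024]
ee_rot: [[0.454, -0.891, 0.001], [-0.891, -0.454, -0.0], [0.0, -0.0, -1.0]]
wrist_force: [0.2, -0.3, -0.3]
gripper_width: 0.007
gripper_force: 0.0
```

```bash
python3 -c "
from h import *
rel([*pose(27.3,25),.057],27.3-90);rel([*pose(27.3,17),.057],27.3-90)"
```

```text
t 2.65 tcp [ 0.6352 -0.0021  0.1024] yaw -63.01 F [ 0.21 -0.29 -0.31] w 0.007
shift [-5.9 -6.8 45.4] rv [-0.0004 -0.0004 -0.0055]
t 2.65 tcp [ 0.6352 -0.0021  0.1024] yaw -63.01 F [ 0.21 -0.29 -0.31] w 0.007
shift [-13.9  -6.7  45.4] rv [-0.0004 -0.0004 -0.0055]
```

servo_tool([
  [[1, -2, -3, 15, 0, 0, -0.003], [1, -4, -7, 32, 0, 0, -0.005], [1, -6, -7, 45, 0, 0, -0.005], [1, -9, -7, 45, 0, 0, -0.005], [1, -12, -7, 45, 0, 0, -0.005]],
])

```text
time_s: 3.15
tcp_pos: [0.6352, 0.0117, 0.055]
ee_rot: [[0.458, -0.889, -0.003], [-0.889, -0.458, -0.001], [-0.0, 0.004, -1.0]]
wrist_force: [-0.0, 0.4, 0.1]
gripper_width: 0.006
gripper_force: 0.0
```

```bash
cat >> h.py <<'E'
def arc(cp,cy,phi0,phi1,n=5,back=15.5,z=.057):
    "rows from commanded pose cp,yaw cy, along the arc"
    for f in np.linspace(phi0,phi1,n+1)[1:]:
        d=np.array([*pose(f,back),z])-cp;y=np.radians(cy)
        print((1000*np.array([d[0]*np.cos(y)+d[1]*np.sin(y),d[0]*np.sin(y)-d[1]*np.cos(y),-d[2]])).round(1),round(-np.radians(f-90-cy),3))
E
python3 -c "
from h import *
p=pose(27.3,19);arc([*p,.057],-62.7,27.3,44)"
```

```text
[-7.1 -0.8 -0. ] -0.058
[-10.8  -1.4  -0. ] -0.117
[-14.5  -1.8  -0. ] -0.175
[-18.2  -1.9  -0. ] -0.233
[-22.   -1.8  -0. ] -0.291
```

servo_tool([
  [[1, -7, -0.8, 0, 0, 0, -0.058], [1, -10.8, -1.4, 0, 0, 0, -0.117], [1, -14.5, -1.8, 0, 0, 0, -0.175], [1, -18.2, -1.9, 0, 0, 0, -0.233], [1, -22, -1.8, 0, 0, 0, -0.291]],
])

```text
time_s: 3.65
tcp_pos: [0.6275, 0.032, 0.0564]
ee_rot: [[0.696, -0.718, -0.001], [-0.718, -0.696, -0.001], [0.0, 0.001, -1.0]]
wrist_force: [1.1, -2.4, -1.0]
gripper_width: 0.009
gripper_force: 0.7
```

```bash
python3 -c "
from h import *
rel([*pose(44),.057],44-90)
arc([*pose(44),.057],44-90,44,60)"
```

```text
t 3.65 tcp [0.6275 0.032  0.0564] yaw -45.9 F [ 1.07 -2.35 -1.04] w 0.009
shift [-0.   0.1 -0.6] rv [ 0.0011 -0.0002  0.0017]
[-3.5 -0.8 -0. ] -0.056
[-7.  -1.3 -0. ] -0.112
[-10.6  -1.7  -0. ] -0.168
[-14.1  -1.9  -0. ] -0.223
[-17.7  -1.9  -0. ] -0.279
```

Contact is gentle (about 2.5 N). I'll repeat the same rows, since the pattern is the same for each 16°.

servo_tool([
  [[1, -3.5, -0.8, 0, 0, 0, -0.056], [1, -7, -1.3, 0, 0, 0, -0.112], [1, -10.6, -1.7, 0, 0, 0, -0.168], [1, -14.1, -1.9, 0, 0, 0, -0.223], [1, -17.7, -1.9, 0, 0, 0, -0.279]],
])

```text
time_s: 4.15
tcp_pos: [0.6166, 0.046, 0.0565]
ee_rot: [[0.867, -0.499, -0.0], [-0.499, -0.867, -0.001], [0.0, 0.001, -1.0]]
wrist_force: [0.8, -1.5, -0.8]
gripper_width: 0.004
gripper_force: 0.7
```

servo_tool([
  [[1, -3.5, -0.8, 0, 0, 0, -0.056], [1, -7, -1.3, 0, 0, 0, -0.112], [1, -10.6, -1.7, 0, 0, 0, -0.168], [1, -14.1, -1.9, 0, 0, 0, -0.223], [1, -17.7, -1.9, 0, 0, 0, -0.279]],
])

```text
time_s: 4.65
tcp_pos: [0.6026, 0.0567, 0.0567]
ee_rot: [[0.971, -0.241, 0.0], [-0.241, -0.971, -0.001], [0.001, 0.0, -1.0]]
wrist_force: [0.6, -2.2, -0.5]
gripper_width: 0.007
gripper_force: 0.7
```

servo_tool([
  [[1, -3.5, -0.8, 0, 0, 0, -0.056], [1, -7, -1.3, 0, 0, 0, -0.112], [1, -10.6, -1.7, 0, 0, 0, -0.168], [1, -14.1, -1.9, 0, 0, 0, -0.223], [1, -14.1, -1.9, 0, 0, 0, -0.223]],
])

```text
time_s: 5.15
tcp_pos: [0.5889, 0.0621, 0.0567]
ee_rot: [[1.0, -0.022, -0.0], [-0.022, -1.0, -0.0], [-0.0, 0.0, -1.0]]
wrist_force: [0.9, -1.2, 0.3]
gripper_width: 0.009
gripper_force: 0.0
```

Run:
```python
from h import *
rel([*pose(88.8),.057],88.8-90)
for n in("wrist","top"):
    c=r.capture(n);cv2.imwrite(f"pics/{n}2.png",c["pixels"][:,:,::-1]);np.savez(f"pics/{n}2.npz",**c)
```

```text
t 5.15 tcp [0.5889 0.0621 0.0567] yaw -1.28 F [ 0.86 -1.19  0.31] w 0.009
shift [-0.1  0.5 -0.3] rv [ 0.0003  0.0002 -0.0014]
```

View pics/wrist2.png

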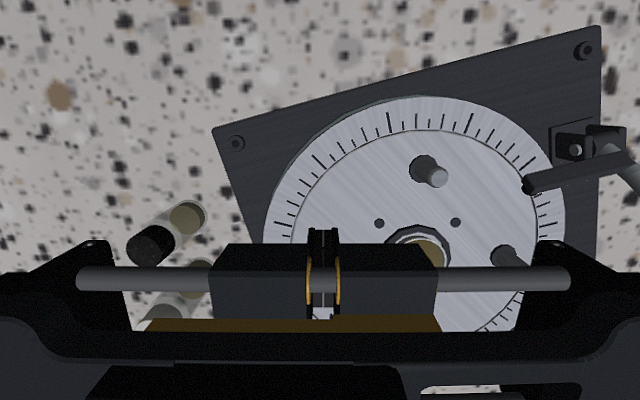

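The view shows peg2 at (435,180), peg1 at (503,258) and the foot clear of the plate; the gripper hides the index. I'll push about 16.5° more, then back off, lift and look.

servo_tool([
  [[1, -3.5, -0.8, 0, 0, 0, -0.056], [1, -7, -1.3, 0, 0, 0, -0.112], [1, -10.6, -1.7, 0, 0, 0, -0.168], [1, -14.1, -1.9, 0, 0, 0, -0.223], [1, -18, -1.9, 0, 0, 0, -0.285]],
])

```text
time_s: 5.75
tcp_pos: [0.5718, 0.0644, 0.0563]
ee_rot: [[0.965, 0.261, 0.001], [0.261, -0.965, -0.0], [0.0, 0.0, -1.0]]
wrist_force: [2.0, -0.6, 0.3]
gripper_width: 0.004
gripper_force: 0.7
```

servo_tool([
  [[1, 0, 0, 0, 0, 0, 0], [1, 5, 0, 0, 0, 0, 0], [1, 12, 0, -5, 0, 0, 0], [1, 15, 0, -45, 0, 0, 0], [1, 15, 0, -90, 0, 0, 0]],
])

```text
time_s: 6.25
tcp_pos: [0.5852, 0.0679, 0.1452]
ee_rot: [[0.966, 0.258, -0.006], [0.258, -0.966, -0.003], [-0.007, 0.001, -1.0]]
wrist_force: [1.4, 0.8, 1.2]
gripper_width: 0.003
gripper_force: 0.0
```

servo_tool([
  [[1, 0, 45, -20, 0, 0, 0.1], [1, 0, 90, -40, 0, 0, 0.2], [1, 0, 135, -60, 0, 0, 0.3], [1, 0, 135, -100, 0, 0, 0.3], [1, 0, 135, -100, 0, 0, 0.3]],
])

```text
time_s: 6.75
tcp_pos: [0.6242, -0.0642, 0.2522]
ee_rot: [[0.999, -0.041, 0.01], [-0.041, -0.999, -0.002], [0.01, 0.001, -1.0]]
wrist_force: [0.4, 0.1, 1.2]
gripper_width: 0.009
gripper_force: 0.0
```

Run:
```python
from h import *
rel([.55,.0,.28],-77)
for n in("wrist","top"):
    c=r.capture(n);np.savez(f"pics/{n}3.npz",**c)
    u=proj(c,[.572,0,.036])[0];print(n,u)
    if n=="wrist":w=c["pixels"].copy()
cv2.imwrite("pics/wrist3.png",w[:,:,::-1])
C=cup(dict(np.load("pics/top3.npz")))
```

```text
t 6.75 tcp [ 0.6242 -0.0642  0.2522] yaw -2.32 F [0.35 0.1  1.16] w 0.009
shift [-76.4 -61.1 -28.6] rv [-0.0054 -0.0092  1.3033]
wrist [278.71549858 212.22068498]
top [394.33480973 193.57840126]
cup px [328.9  20.3] 273 world [1.0512 0.1691]
```

View pics/wrist3.png

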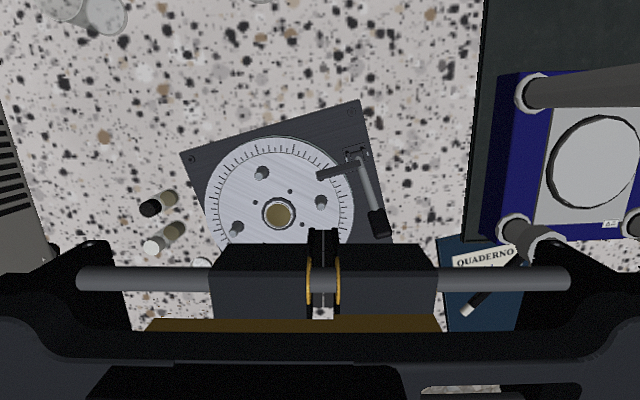

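The index and clip are still hidden behind the gripper; cup at (278,213). I'll move back along tool -x by 110 mm.

servo_tool([
  [[1, -40, 0, -5, 0, 0, 0], [1, -80, 0, -10, 0, 0, 0], [1, -115, 0, -15, 0, 0, 0], [1, -115, 0, -15, 0, 0, 0], [1, -115, 0, -15, 0, 0, 0]],
])

```text
time_s: 7.35
tcp_pos: [0.5052, -0.0574, 0.2608]
ee_rot: [[0.999, -0.037, -0.002], [-0.037, -0.999, -0.001], [-0.002, 0.001, -1.0]]
wrist_force: [0.9, 0.6, 0.6]
gripper_width: 0.007
gripper_force: 0.0
```

```bash
cat >> h.py <<'E'
def angles(c,lo,hi,zi=.036,C=None):
    C=cup(c) if C is None else C
    g=cv2.cvtColor(polar(c,C,0),cv2.COLOR_RGB2GRAY).astype(float)
    a=g[2*18:2*38, lo*6:hi*6].mean(0);w=np.clip(np.median(a)-25-a,0,None);i=a.argmin()
    s=slice(max(0,i-25),i+26);print("index ang",round(lo+(np.arange(len(a))[s]*w[s]).sum()/w[s].sum()/6,2),"min",a.min().round(),"med",np.median(a).round())
    g=cv2.cvtColor(polar(c,C,0,z=.0405),cv2.COLOR_RGB2GRAY).astype(float)
    a=g[2*50:2*58,140*6:165*6].mean(0);i=a[48:96].argmax()+48;s=slice(i-12,i+13);w=np.clip(a[s]-80,0,None)
    print("clip ang",round(140+(np.arange(len(a))[s]*w).sum()/w.sum()/6,2),a[i].round())
E
python3 - <<'E'
from h import *
angles(dict(np.load("pics/w1.npz")),60,85)
c=r.capture("wrist");np.savez("pics/w4.npz",**c);rel([.5,0,.3],0)
angles(c,135,170)
u=proj(c,[.54,.0,.036])[0].astype(int);x,y=max(0,u[0]-110),max(0,u[1]-90)
cv2.imwrite("pics/w4.png",cv2.resize(c["pixels"][y:y+180,x:x+220,::-1],None,fx=3,fy=3,interpolation=cv2.INTER_CUBIC));print(x,y)
E
```

```text
cup px [308.1 166.9] 410 world [ 0.5712 -0.0008]
index ang 71.97 min 16.0 med 160.0
clip ang 151.32 196.0
t 7.4 tcp [ 0.5058 -0.0574  0.2606] yaw -2.13 F [ 1.38 -0.58  0.45] w 0.009
shift [ -8.1 -57.1 -39.5] rv [ 0.0009  0.0027 -0.0371]
cup px [276.4 123.1] 514 world [ 0.5714 -0.0006]
index ang 149.97 min 22.0 med 171.0
clip ang 151.51 207.0
169 56
```

View pics/w4.png

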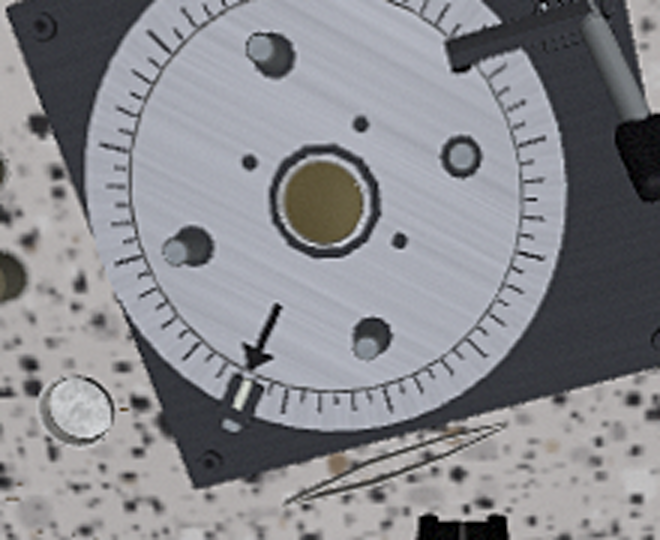

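Zoom shows the arrow tip at (252,372) and the clip line at (243,405), so the index is about 1.5° (2.3 mm) short. I'll give peg_3 one small nudge, to peg angle 106.5.

```bash
python3 -c "
from h import *
rel([*pose(106.5,27),.13],16.5)"
```

```text
t 7.4 tcp [ 0.5058 -0.0574  0.2606] yaw -2.13 F [ 1.38 -0.58  0.45] w 0.009
shift [  70.1 -127.3  130.3] rv [ 0.0005  0.0029 -0.3251]
```

servo_tool([
  [[1, 16, -30, 10, 0, 0, -0.08], [1, 36, -65, 40, 0, 0, -0.16], [1, 55, -100, 75, 0, 0, -0.24], [1, 70, -127, 110, 0, 0.003, -0.325], [1, 70, -127, 130, 0, 0.003, -0.325]],
])

```text
time_s: 7.9
tcp_pos: [0.5811, 0.0693, 0.1256]
ee_rot: [[0.958, 0.287, -0.004], [0.287, -0.958, -0.002], [-0.004, 0.001, -1.0]]
wrist_force: [0.0, -1.9, 0.5]
gripper_width: 0.008
gripper_force: 0.0
```

servo_tool([
  [[1, 0, 0, 0, 0, 0, 0], [1, 0, 0, 0, 0, 0, 0], [1, 0, 0, 0, 0, 0, 0], [1, 0, 0, 0, 0, 0, 0], [1, 0, 0, 0, 0, 0, 0]],
])

```text
time_s: 8.4
tcp_pos: [0.5806, 0.066, 0.1321]
ee_rot: [[0.959, 0.283, 0.003], [0.283, -0.959, 0.0], [0.003, 0.0, -1.0]]
wrist_force: [-0.1, -0.4, 0.2]
gripper_width: 0.008
gripper_force: 0.0
```

```bash
python3 -c "
from h import *
rel([*pose(106.5,27),.057],16.5);rel([*pose(106.5,15.5),.057],16.5)"
```

```text
t 8.4 tcp [0.5806 0.066  0.1321] yaw 16.42 F [-0.14 -0.4   0.15] w 0.008
shift [-0.2 -1.1 75.1] rv [ 0.0004 -0.0031 -0.0014]
t 8.4 tcp [0.5806 0.066  0.1321] yaw 16.42 F [-0.14 -0.4   0.15] w 0.008
shift [-11.7  -1.1  75. ] rv [ 0.0004 -0.0031 -0.0014]
```

servo_tool([
  [[1, 0, -1, 35, 0, -0.003, -0.001], [1, 0, -1, 60, 0, -0.003, -0.001], [1, 0, -1, 75, 0, -0.003, -0.001], [1, -4, -1, 75, 0, -0.003, -0.001], [1, -8, -1, 75, 0, -0.003, -0.001]],
])

```text
time_s: 8.9
tcp_pos: [0.5723, 0.0648, 0.0564]
ee_rot: [[0.959, 0.284, -0.001], [0.284, -0.959, -0.001], [-0.002, 0.001, -1.0]]
wrist_force: [0.7, 0.2, 0.5]
gripper_width: 0.005
gripper_force: 0.0
```

servo_tool([
  [[1, -1.5, 0, 0, 0, 0, 0], [1, -2.7, 0, 0, 0, 0, 0], [1, -3.8, 0, 0, 0, 0, 0], [1, -3.8, 0, 0, 0, 0, 0], [1, -3.8, 0, 0, 0, 0, 0]],
])

```text
time_s: 9.4
tcp_pos: [0.5692, 0.0642, 0.0562]
ee_rot: [[0.959, 0.285, -0.001], [0.285, -0.959, -0.001], [-0.001, 0.001, -1.0]]
wrist_force: [1.2, 0.0, 0.6]
gripper_width: 0.006
gripper_force: 0.7
```

```bash
python3 -c "
from h import *
rel([*pose(106.5,15.5),.057],16.5)"
```

```text
t 9.4 tcp [0.5692 0.0642 0.0562] yaw 16.53 F [1.24 0.02 0.57] w 0.006
shift [-0.   0.3 -0.8] rv [0.0006 0.0007 0.0005]
```

servo_tool([
  [[1, 4, 0, 0, 0, 0, 0], [1, 12, 0, 0, 0, 0, 0], [1, 14, 0, -30, 0, 0, 0], [1, 14, 0, -80, 0, 0, 0], [1, 14, 0, -130, 0, 0, 0]],
])

```text
time_s: 9.9
tcp_pos: [0.5819, 0.0678, 0.1859]
ee_rot: [[0.959, 0.284, -0.006], [0.284, -0.959, -0.003], [-0.006, 0.001, -1.0]]
wrist_force: [0.4, 1.2, 0.2]
gripper_width: 0.004
gripper_force: 0.0
```

servo_tool([
  [[1, -18, 25, -15, 0, 0, 0.08], [1, -36, 50, -30, 0, 0, 0.16], [1, -54, 75, -45, 0, 0, 0.24], [1, -72, 100, -60, 0, 0, 0.325], [1, -100, 100, -73, 0, 0, 0.325]],
])

```text
time_s: 10.4
tcp_pos: [0.5156, -0.0581, 0.2591]
ee_rot: [[0.999, -0.041, -0.003], [-0.041, -0.999, -0.002], [-0.003, 0.002, -1.0]]
wrist_force: [-0.1, 0.9, -0.1]
gripper_width: 0.007
gripper_force: 0.0
```

servo_tool([
  [[1, 0, 0, 0, 0, 0, 0], [1, 0, 0, 0, 0, 0, 0], [1, 0, 0, 0, 0, 0, 0], [1, 0, 0, 0, 0, 0, 0], [1, 0, 0, 0, 0, 0, 0]],
])

```text
time_s: 10.9
tcp_pos: [0.5152, -0.0558, 0.2581]
ee_rot: [[0.999, -0.036, -0.004], [-0.036, -0.999, -0.002], [-0.004, 0.002, -1.0]]
wrist_force: [-0.2, -1.3, 0.0]
gripper_width: 0.006
gripper_force: 0.0
```

Run:
```python
from h import *
c=r.capture("wrist");np.savez("pics/w5.npz",**c);rel([.5,0,.3],0)
angles(c,135,170)
c4=dict(np.load("pics/w4.npz"));zz=lambda u,v:(169+(u+.5)/3-.5,56+(v+.5)/3-.5)
A=ray(c4,zz(210,461),.025);B=ray(c4,zz(43,27),.025);d=(B-A)[:2];print("screws",A.round(4),B.round(4),"len",np.hypot(*d),"yaw",np.degrees(np.arctan2(d[1],d[0])))
u=proj(c,[.60,-.08,.05])[0].astype(int);x,y=max(0,u[0]-110),max(0,u[1]-90)
cv2.imwrite("pics/w5.png",cv2.resize(c["pixels"][y:y+180,x:x+220,::-1],None,fx=3,fy=3,interpolation=cv2.INTER_CUBIC));print(x,y)
```

```text
t 10.95 tcp [ 0.5152 -0.0558  0.2583] yaw -2.08 F [0.05 0.52 1.26] w 0.005
shift [-17.3 -55.2 -41.8] rv [ 0.0016  0.0035 -0.0362]
cup px [277.9 130.9] 510 world [ 0.5715 -0.0007]
index ang 151.44 min 21.0 med 171.0
clip ang 151.51 208.0
screws [0.4494 0.0695 0.025 ] [0.6486 0.1168 0.025 ] len 0.20474911313342906 yaw 13.368172480064862
229 14
```

View pics/w5.png

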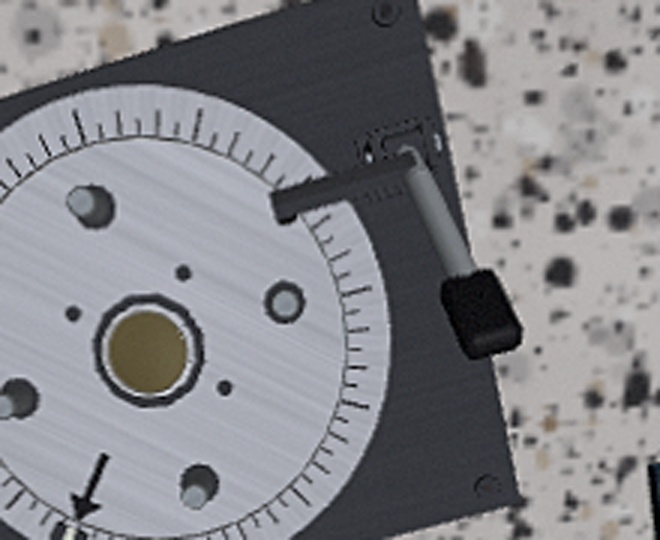

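The index (151.44°) now sits on the clip (151.51°). The lever's rod runs from (415,165) to (460,270) in the zoom, with the pad centre at (482,315). Next I'll solve the lever angle and plan the press path.

```bash
cat >> h.py <<'E'
YS=13.4;a0=np.radians(YS);bx=np.array([np.cos(a0),np.sin(a0)]);by=np.array([-np.sin(a0),np.cos(a0)])
H=np.array([.5715,-.0005])+.048*bx-.124*by
def lev(rr,h,a): return np.array([*(H-bx*(rr*np.cos(a)-h*np.sin(a))/1000),(37.5+rr*np.sin(a)+h*np.cos(a))/1000])
def press(a,rr=72,lift=0):
    D=rr*np.cos(a)-9.5*np.sin(a)-9.5
    return np.array([*(H-bx*D/1000),(37.5+rr*np.sin(a)+9.5*np.cos(a)+11+lift)/1000])
E
python3 - <<'E'
from h import *
c=dict(np.load("pics/w5.npz"))
print("H",H,"px zoom",[((proj(c,[*H,.0375])[0]-[229,14]+.5)*3-.5).round(0)])
for a in np.arange(.5,1.11,.1):
    z=[((proj(c,lev(q,h,a))[0]-[229,14]+.5)*3).round(0) for q,h in((104,4),(87,9),(121,9))];print(a.round(1),*z,press(a).round(4))
w3=dict(np.load("pics/wrist3.npz"));print("column foot",ray(w3,(515,230),.05),ray(w3,(500,80),.05))
rel([*press(.9,72,45)],13.4)
E
```

```text
H [ 0.64692998 -0.11000031] px zoom [array([403., 152.])]
0.5 [477. 379.] [466. 333.] [492. 416.] [ 0.5991 -0.1214  0.0914]
0.6 [479. 366.] [467. 320.] [495. 401.] [ 0.6036 -0.1203  0.097 ]
0.7 [481. 350.] [467. 304.] [496. 381.] [ 0.6086 -0.1191  0.1021]
0.8 [481. 330.] [467. 285.] [497. 358.] [ 0.614  -0.1178  0.1068]
0.9 [481. 307.] [465. 264.] [497. 329.] [ 0.6199 -0.1164  0.1108]
1.0 [479. 281.] [463. 240.] [495. 297.] [ 0.6261 -0.115   0.1142]
1.1 [477. 251.] [460. 215.] [492. 260.] [ 0.6326 -0.1134  0.117 ]
column foot [ 0.53636018 -0.32963727  0.05      ] [ 0.7333865  -0.28150286  0.05      ]
t 10.95 tcp [ 0.5152 -0.0558  0.2583] yaw -2.08 F [0.05 0.52 1.26] w 0.005
shift [107.2  56.6 102.2] rv [ 0.0012  0.0037 -0.2701]
```

servo_tool([
  [[1, 27, 14, 0, 0, 0, -0.07], [1, 54, 28, 10, 0, 0, -0.14], [1, 81, 43, 30, 0, 0, -0.2], [1, 107, 57, 65, 0, 0.004, -0.27], [1, 107, 57, 102, 0, 0.004, -0.27]],
])

```text
time_s: 11.45
tcp_pos: [0.6226, -0.1186, 0.1551]
ee_rot: [[0.973, 0.231, 0.004], [0.231, -0.973, -0.001], [0.004, 0.002, -1.0]]
wrist_force: [-0.9, -0.3, -0.5]
gripper_width: 0.006
gripper_force: 0.0
```

servo_tool([
  [[1, 0, 0, 0, 0, 0, 0], [1, 0, 0, 0, 0, 0, 0], [1, 0, 0, 0, 0, 0, 0], [1, 0, 0, 0, 0, 0, 0], [1, 0, 0, 0, 0, 0, 0]],
])

```text
time_s: 11.95
tcp_pos: [0.6202, -0.1169, 0.1589]
ee_rot: [[0.973, 0.232, 0.005], [0.232, -0.973, -0.001], [0.005, 0.002, -1.0]]
wrist_force: [-0.7, -0.3, 0.9]
gripper_width: 0.005
gripper_force: 0.0
```

Run:
```python
from h import *
rel(press(.9,72,10),13.4);rel(press(.9,72,0),13.4)
p0=press(.9)
for a in np.arange(.85,-.01,-.05):
    d=press(a)-p0;print(a.round(2),(1000*np.array([d[:2]@bx,-d[2]])).round(1))
```

```text
t 11.95 tcp [ 0.6202 -0.1169  0.1589] yaw 13.39 F [-0.74 -0.34  0.95] w 0.005
shift [-0.4 -0.6 38.1] rv [ 0.0021 -0.005  -0.0001]
t 11.95 tcp [ 0.6202 -0.1169  0.1589] yaw 13.39 F [-0.74 -0.34  0.95] w 0.005
shift [-0.4 -0.6 48.1] rv [ 0.0021 -0.005  -0.0001]
0.85 [-3.1  1.9]
0.8 [-6.  4.]
0.75 [-8.9  6.3]
0.7 [-11.6   8.7]
0.65 [-14.3  11.2]
0.6 [-16.7  13.8]
0.55 [-19.1  16.6]
0.5 [-21.3  19.4]
0.45 [-23.4  22.4]
0.4 [-25.3  25.5]
0.35 [-27.1  28.7]
0.3 [-28.7  32. ]
0.25 [-30.1  35.3]
0.2 [-31.4  38.7]
0.15 [-32.5  42.2]
0.1 [-33.4  45.7]
0.05 [-34.1  49.2]
-0.0 [-34.7  52.8]
```

servo_tool([
  [[1, 0, -0.6, 15, 0, -0.005, 0], [1, 0, -0.6, 30, 0, -0.005, 0], [1, 0, -0.6, 40, 0, -0.005, 0], [1, -0.4, -0.6, 45, 0, -0.005, 0], [1, -0.4, -0.6, 48, 0, -0.005, 0]],
])

```text
time_s: 12.45
tcp_pos: [0.6197, -0.1168, 0.1087]
ee_rot: [[0.973, 0.232, -0.002], [0.232, -0.973, -0.003], [-0.003, 0.002, -1.0]]
wrist_force: [1.2, -0.5, 1.8]
gripper_width: 0.009
gripper_force: 1.0
```

servo_tool([
  [[1, -3.1, 0, 1.9, 0, 0, 0], [1, -6, 0, 4, 0, 0, 0], [1, -8.9, 0, 6.3, 0, 0, 0], [1, -11.6, 0, 8.7, 0, 0, 0], [1, -14.3, 0, 11.2, 0, 0, 0]],
])

```text
time_s: 12.95
tcp_pos: [0.6053, -0.1202, 0.0978]
ee_rot: [[0.973, 0.231, -0.002], [0.231, -0.973, -0.002], [-0.002, 0.002, -1.0]]
wrist_force: [2.6, 0.6, 0.6]
gripper_width: 0.01
gripper_force: 1.3
```

```bash
python3 -c "
from h import *
rel(press(.65),13.4)"
```

```text
t 12.95 tcp [ 0.6053 -0.1202  0.0978] yaw 13.37 F [2.56 0.58 0.6 ] w 0.01
shift [ 0.7 -0.2 -1.9] rv [ 0.0016  0.0023 -0.0006]
```

servo_tool([
  [[1, -2.4, 0, 2.6, 0, 0, 0], [1, -4.8, 0, 5.4, 0, 0, 0], [1, -7, 0, 8.2, 0, 0, 0], [1, -9.1, 0, 11.2, 0, 0, 0], [1, -11, 0, 14.3, 0, 0, 0]],
])

```text
time_s: 13.45
tcp_pos: [0.5942, -0.1227, 0.0831]
ee_rot: [[0.973, 0.231, -0.003], [0.231, -0.973, -0.002], [-0.004, 0.001, -1.0]]
wrist_force: [3.0, 0.1, 1.7]
gripper_width: 0.002
gripper_force: 1.2
```

servo_tool([
  [[1, -1.8, 0, 3.2, 0, 0, 0], [1, -3.4, 0, 6.5, 0, 0, 0], [1, -4.8, 0, 9.8, 0, 0, 0], [1, -6.1, 0, 13.2, 0, 0, 0], [1, -7.2, 0, 16.7, 0, 0, 0]],
])

```text
time_s: 13.95
tcp_pos: [0.5871, -0.1244, 0.0664]
ee_rot: [[0.973, 0.231, -0.003], [0.231, -0.973, -0.002], [-0.004, 0.001, -1.0]]
wrist_force: [1.9, -0.2, 1.3]
gripper_width: 0.004
gripper_force: 1.2
```

servo_tool([
  [[1, -0.5, 0, 2, 0, 0, 0], [1, -1, 0, 4, 0, 0, 0], [1, -1.5, 0, 6, 0, 0, 0], [1, -1.8, 0, 8, 0, 0, 0], [1, -2, 0, 9, 0, 0, 0]],
])

```text
time_s: 14.45
tcp_pos: [0.5855, -0.1249, 0.0582]
ee_rot: [[0.973, 0.231, -0.003], [0.231, -0.973, -0.002], [-0.003, 0.002, -1.0]]
wrist_force: [0.0, 1.7, 7.9]
gripper_width: 0.007
gripper_force: 3.6
```

```bash
python3 -c "
from h import *
rel(press(0.),13.4)"
```

```text
t 14.45 tcp [ 0.5855 -0.1249  0.0582] yaw 13.38 F [0.01 1.74 7.86] w 0.007
shift [ 0.7 -0.2  0.2] rv [ 0.0016  0.0033 -0.0004]
```

servo_tool([
  [[1, 0, 0, 0.4, 0, 0, 0], [1, 0, 0, 0.8, 0, 0, 0], [1, 0, 0, 1.2, 0, 0, 0], [1, 0, 0, 1.2, 0, 0, 0], [1, 0, 0, 1.2, 0, 0, 0]],
])

```text
time_s: 14.95
tcp_pos: [0.5855, -0.1249, 0.0579]
ee_rot: [[0.973, 0.232, -0.002], [0.232, -0.973, -0.002], [-0.003, 0.002, -1.0]]
wrist_force: [-1.3, 1.7, 9.5]
gripper_width: 0.002
gripper_force: 4.8
```

servo_tool([
  [[1, 0, 0, 0.5, 0, 0, 0], [1, 0, 0, 1, 0, 0, 0], [1, 0, 0, 1.5, 0, 0, 0], [1, 0, 0, 1.5, 0, 0, 0], [1, 0, 0, 1.5, 0, 0, 0]],
])

```text
time_s: 15.45
tcp_pos: [0.5855, -0.1249, 0.0577]
ee_rot: [[0.973, 0.232, -0.002], [0.232, -0.973, -0.003], [-0.003, 0.002, -1.0]]
wrist_force: [-2.8, 2.7, 15.7]
gripper_width: 0.006
gripper_force: 7.9
```

The lever has reached its stop: the force rises without travel. I'll lift straight up and check.

servo_tool([
  [[1, 0, 0, -3, 0, 0, 0], [1, 0, 0, -20, 0, 0, 0], [1, 0, 0, -60, 0, 0, 0], [1, 0, 0, -105, 0, 0, 0], [1, 0, 0, -150, 0, 0, 0]],
])

```text
time_s: 15.95
tcp_pos: [0.5838, -0.1246, 0.2048]
ee_rot: [[0.973, 0.23, -0.009], [0.23, -0.973, -0.002], [-0.009, -0.0, -1.0]]
wrist_force: [1.0, 0.6, 0.1]
gripper_width: 0.005
gripper_force: 0.0
```

servo_tool([
  [[1, -30, -15, -15, 0, 0, 0.06], [1, -60, -30, -30, 0, 0, 0.12], [1, -80, -40, -50, 0, 0, 0.18], [1, -80, -40, -50, 0, 0, 0.18], [1, -80, -40, -50, 0, 0, 0.18]],
])

```text
time_s: 16.45
tcp_pos: [0.4981, -0.104, 0.2548]
ee_rot: [[0.999, 0.054, -0.004], [0.054, -0.999, -0.002], [-0.004, 0.001, -1.0]]
wrist_force: [-0.2, -0.3, -0.1]
gripper_width: 0.005
gripper_force: 0.0
```

Run:
```python
from h import *
c=r.capture("wrist");np.savez("pics/w6.npz",**c);rel([.5,0,.3],0)
angles(c,135,170)
u=proj(c,[.57,-.04,.05])[0].astype(int);x,y=max(0,u[0]-125),max(0,u[1]-90)
for a in(0,.1):print(a,[((proj(c,lev(q,9.5,a))[0]-[x,y]+.5)*3).round(0) for q in(62,87,121)])
cv2.imwrite("pics/w6.png",cv2.resize(c["pixels"][y:y+190,x:x+250,::-1],None,fx=3,fy=3,interpolation=cv2.INTER_CUBIC));print(x,y)
```

```text
t 16.5 tcp [ 0.4983 -0.104   0.254 ] yaw 3.06 F [ 0.22 -0.39 -0.3 ] w 0.003
shift [   7.  -103.7  -46.2] rv [0.0016 0.0057 0.0534]
cup px [242.9 110.9] 543 world [ 0.5715 -0.0007]
index ang 151.27 min 19.0 med 175.0
clip ang 151.29 211.0
0 [array([588., 242.]), array([597., 304.]), array([610., 385.])]
0.1 [array([588., 239.]), array([598., 302.]), array([612., 385.])]
148 23
```

View pics/w6.png

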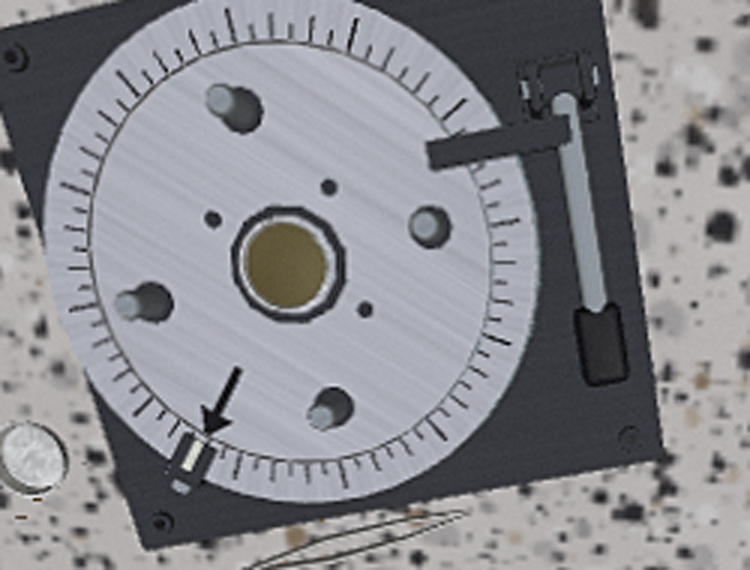

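The view shows the lever flat (pad at (602,345)), the arrow at (212,435) pointing at the clip line (195,455), and the cup centred at (288,265). I'm handing it in.

```bash
python3 -c "
from station import r
print(r.finish_job())"
```

```text
the job is handed in; nothing more can be done
None
```

I handed in the job at about 16.5 s, with no verdict returned: the index was on the clip line (151.27° against 151.29°), the clamp lever pressed to its stop, the cup in its nest and the arm clear.

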